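# Index the lock-cylinder table to its next detent and lock it

## Robot

A 7-joint arm with a two-finger parallel gripper is mounted at the origin on the work surface. World frame = base frame: x ahead of the robot, y to its left, z up, the work surface at z = 0. Lengths are in m, angles in rad, forces in N, time in s.
With the tool pointing down it reaches from about 0.4 to 0.85 m from the base axis. Payload 10.4 kg.
Tool frame: the origin (TCP) lies midway between the tips of the shut fingers; the grasp point (between the pads) lies 19 mm behind it; z points along the fingers, y is the line along which they close (so a half turn about z gives the same grasp; the last joint's range is limited). The gripper opens to 87 mm and grips with 3 to 60 N. Pads are 19 mm wide; open, the fingers measure 117 mm over their backs; the gripper's body (75 mm by 190 mm) begins 51 mm behind the grasp point.
Start: joints at [1.284, 0.332, -0.065, 1.46, 0.022, 1.35, -0.088], TCP at [0.163, -0.603, 0.223] pointing down, gripper open.
Joint ranges: [-2.6, 2.6], [-0.5, 2.12], [-1.47, 1.34], [0.16, 2.42], [-1.27, 4.41], [0.06, 2.06], [-2.6, 2.6]. Speed limits (rad/s): [2.22, 2.22, 2.79, 2.79, 3.14, 3.14, 3.14].

## Interface

Orientations are given as a rotation vector (axis times angle).
In Python, from rig import arm, viewer, workorder gives the robot as it stands. The module is installed in compiled form; this text tells all that it offers.
- The arm moves only by the tool jog_arm, never from a script. Its argument "rows" is one flat list of numbers, 5 for each row, row after row: the opening, from -1 (shut) to 1 (fully open), then the shift along the tool's x, y, z in m, then the turn about the tool's z in rad. In form: [claw, tx, ty, tz, roll, claw, tx, ty, tz, roll, ...]. A call has 1 to 8 rows; each row shifts and turns the commanded pose from where the row before left it, along the tool's axes as they then stand; what a row does not reach is not made up. A row lasts 1/12 s, in which the tool goes at most 41.7 mm and 7.16 degrees, less where a joint would pass 70% of its speed; a pose out of reach is approached as far as the arm can. A call with a gripper value outside its range is refused whole. The fingers move at their own pace and stop on an object; "newtons" is the grip in N (left out, the last holds). Time passes only in rows, so rows that do not move let the fingers close. It gives the time, the measured TCP pose, the force, the opening and the grip force at its end, in the units of the state.
- arm.get_state(): the state, without advancing time (a new reading comes with each control period).
- viewer.capture(name): name is "scene" or "side" or "wrist"; returns a dict with "img" (384x512x3 uint8, red, green, blue), "z_map" (384x512 float32, m along the optical axis (not along the pixel's ray), 0 where there is no reading), "camera_matrix" (3x3 intrinsics, pixels), "R" (3x3) and "t" (3): a world point X has camera coordinates R X + t; the wrist camera has in their place "hand_eye" (4x4, takes a point from camera to tool coordinates, whose origin is the TCP and whose axes are the flange's). Camera axes: x right, y down, z forward; pixel columns grow to the right and rows downward; lengths in m; the calibration is good to about 2 mm. A picture is of the moment at which its call begins: read the wrist's pose just before it.
- workorder.close_job(): hands the job in; it is judged then, once.
The state is a dict: "time": time; "qpos": joint angles; "qd": joint speeds; "tau": joint torques, N m; "tool_pos": TCP position; "tool_rot": TCP orientation; "contact_force": force on the tool from outside, world axes, zero at the start; "ft_torque": the same for the moment, N m; "opening": finger opening in m; "gripper_force": force on a finger pad.
Only numpy, scipy, OpenCV 4.12 (cv2) and the standard library are available. Lean on these libraries where they do the work, as an engineer would, in place of code of your own. Each camera call takes 0.05 s, during which the arm holds its last target. There are 200 camera calls.

## Task

The index table on the bench has been left between two stations. Push it round anticlockwise (seen from above) by one of its upright posts until you feel it drop into the next detent and stop there, not carrying it on past; then gently push the lock slide at its edge fully home towards the table, and take the hand away. Never push hard on either, and leave the other things on the bench where they are.

Things in the scene. Friction and masses are not known exactly. Their poses are not given: they have to be found in the camera images.
- index_base: fixed base of the index table: a grey square plate 300 x 300 x 12 mm carrying a dark drum 260 mm across (drum top at 47 mm above the bench). Origin at the centre of its underside, on the bench, on the turntable's axis; z up. Its +y axis points from the turntable's axis towards the lock slide.
- turntable (a joint): angle (rad) of the turntable, anticlockwise from above; at 0 a post points along the base's +y. Starts at -0.72 to -0.42, between detents. Detents are 60 degrees apart, not clocked to the posts: the next lies anywhere from -0.23 to +0.23, found only by feel. Turning takes 2 to 5 N at a post; near a detent the table jumps in by itself; then 11 to 15 N, built up within 5 mm, forces it out.
- disc_top (a point): centre of the top of the round aluminium disc of the turntable, on its axis, 60 mm above the bench; disc 250 mm across. On it: a hub 44 mm across, 16 mm tall, in the middle; six upright steel push posts every 60 degrees, 105 mm from the axis; between them, 70 mm from the axis, six lock cylinders in nests 32 mm across (tops 97 mm above the bench), fixed.
- post (a point): centre of the top face of one push post, the one that points along the base's +y when the turntable reads 0. Posts are 12 mm across and 42 mm tall, tops 102 mm above the bench, 105 mm from the axis; the other five are every 60 degrees round from this one.
- lock (a joint): travel (m) of the lock slide towards the turntable's axis, along the base's -y: 0 is fully out (start), 0.014 fully home, at a hard stop. It slides against about 4 N and stays where left. Its nose enters a notch under the disc only when the table sits in a detent; otherwise it strikes solid metal after 3 to 9 mm.
- lock_tab (a point): middle of the top edge of the lock slide's outer face (the face away from the turntable), 84 mm above the bench, 162 mm from the turntable's axis when fully out. The slide's upright steel tab is 34 mm wide, 8 mm thick and stands from 40 to 84 mm above the bench; push its outer face towards the axis.
- spare_lock: loose lock cylinder standing on the base plate's far right corner: brass barrel 19 mm across and 28 mm long with a 25 mm steel head on top, 33 mm tall; origin at the centre of its underside
- cam_plate: flat steel cam, 50 x 18 x 6 mm, lying on the base plate's near right corner; origin at the centre of its underside
- paint_tin: closed paint tin, 84 mm across, 100 mm tall, right of the index table; origin at the centre of its underside
- screwdriver: screwdriver lying on the bench, right of the index table
- tape_roll: cardboard-coloured roll of tape lying flat, 100 mm across, 45 mm tall, left of the index table; origin at the centre of its underside
- screw_jar: small jar, 64 mm across, 85 mm tall, left of the index table; origin at the centre of its underside
- carton: small cardboard box, 110 x 80 x 60 mm, right of the index table; origin at the centre of its underside

How it is judged:
By the outcome, as a careful person would: the job done as asked, in the order asked, and still so for the second after the job is handed in, with the robot touching nothing.
It also fails if it takes over 51 s, if anything falls off the work surface, if the arm or the gripper's body presses on something with over 40 N, if the wrist force passes 120 N, or if a joint passes its speed limit or range.

## Working session

There is one attempt and no reset: what is moved stays moved. The work goes in short steps, Python scripts to look and compute and a tool call to move; the robot and the scene stay as the last step left them, time stands still between calls to the robot, and variables do not carry over. Pictures are saved under pics/ and viewed, at most 10 in all, crops included, and the job is handed in when it is done.

Besides the shell and the picture viewer there is one more tool, called after ">>>" as name(argument=value, ...), one argument or row to a line, values as JSON. jog_arm: Moves the arm, as the interface text tells. Its arguments: {"type":"object","properties":{"rows":{"type":"array","items":{"type":"number"}},"newtons":{"type":"number"}},"required":["rows"]}

```bash
mkdir -p pics; python3 - <<'E'
from rig import arm, viewer
import cv2,numpy as np
s=arm.get_state(); print({k:np.round(v,3) for k,v in s.items()})
for n in ("scene","side"):
    c=viewer.capture(n); np.savez(n+"0.npz",**c)
    cv2.imwrite(f"pics/{n}0.png",c["img"][:,:,::-1])
    print(n,c["camera_matrix"].tolist(),(-c["R"].T@c["t"]).round(3),c["R"].round(2).tolist())
E
```

```text
{'time': np.float64(0.0), 'qpos': array([ 1.284,  0.333, -0.065,  1.461,  0.022,  1.35 , -0.088]), 'qd': array([-0.   , -0.001,  0.001,  0.002,  0.001, -0.002,  0.001]), 'tau': array([ 0.0000e+00, -6.2325e+01,  2.5000e-02, -3.8989e+01, -6.1000e-02,
        4.0000e-02,  0.0000e+00]), 'tool_pos': array([ 0.163, -0.603,  0.222]), 'tool_rot': array([-3.113, -0.413,  0.   ]), 'contact_force': array([0.04 , 0.258, 0.278]), 'ft_torque': array([-0.028,  0.02 ,  0.078]), 'gripper_force': np.float64(0.0), 'opening': np.float64(0.087)}
scene [[393.49235517885455, 0.0, 254.22313738569738], [0.0, 393.49235517885455, 192.82879952286183], [0.0, 0.0, 1.0]] [ 0.862 -0.527  1.071] [[0.86, 0.51, 0.0], [0.43, -0.72, -0.54], [-0.27, 0.46, -0.84]]
side [[352.690836416946, 0.0, 255.62380357896157], [0.0, 352.690836416946, 189.97961677993675], [0.0, 0.0, 1.0]] [ 0.239 -0.696  0.879] [[0.93, -0.37, 0.02], [-0.25, -0.66, -0.71], [0.28, 0.65, -0.71]]
```

```bash
ls
```

```text
pics
scene0.npz
side0.npz
```

View pics/scene0.png

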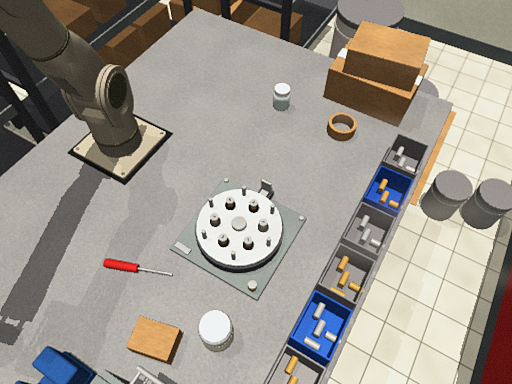

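View pics/side0.png

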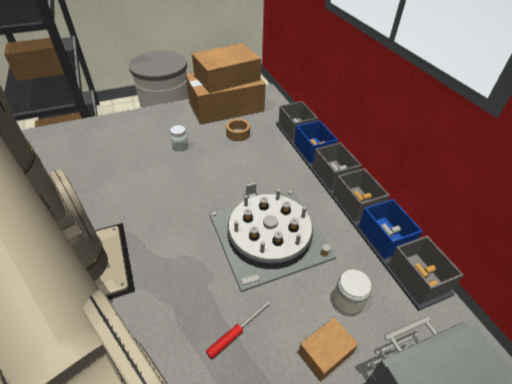

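The scene picture shows the index table at about (239,225), the lock tab at (266,187), and the loose parts on the plate corners at (182,248) and (252,286). Next I'll measure disc, posts and tab from the depth data.

```bash
cat > h.py <<'E'
import numpy as np,cv2
def pts(c):
    K=c["camera_matrix"];z=c["z_map"];v,u=np.mgrid[:z.shape[0],:z.shape[1]]
    P=np.stack([(u-K[0,2])/K[0,0]*z,(v-K[1,2])/K[1,1]*z,z],-1)
    return (P-c["t"])@c["R"]
def ray(c,uv,h):
    K=c["camera_matrix"];d=c["R"].T@np.linalg.solve(K,[uv[0],uv[1],1.]);o=-c["R"].T@c["t"]
    return o+d*(h-o[2])/d[2]
def proj(c,X):
    q=c["camera_matrix"]@(c["R"]@np.array(X)+c["t"]);return q[:2]/q[2]
E
python3 - <<'E'
from h import *
from scipy import ndimage as nd
for n,uv in (("scene",(239,225)),("side",(270,222))):
    c=dict(np.load(n+"0.npz"));P=pts(c);C=ray(c,uv,.06)
    r=np.hypot(*(P[...,:2]-C[:2]).transpose(2,0,1))
    g=c["img"].astype(int)
    m=(abs(P[...,2]-.06)<.006)&(r<.14)&(c["z_map"]>0)
    cn=max(cv2.findContours(m.astype(np.uint8),0,cv2.CHAIN_APPROX_NONE)[0],key=len)[:,0]
    W=np.array([ray(c,p,.06)[:2] for p in cn]); W=W[:]
    ok=np.ones(len(W),bool)
    for _ in range(5):
        A=np.c_[2*W,np.ones(len(W))];s=np.linalg.lstsq(A[ok],(W**2).sum(1)[ok],rcond=None)[0]
        R=np.sqrt(s[2]+s[0]**2+s[1]**2);e=np.hypot(*(W-s[:2]).T)-R;ok=abs(e)<.004
    print(n,"disc",s[:2],R,ok.mean(),"z",np.median(P[m][:,2]))
    r=np.hypot(*(P[...,:2]-s[:2]).transpose(2,0,1))
    m=(P[...,2]>.068)&(r<.19)&(r>.035)
    L,k=nd.label(m,np.ones((3,3)))
    for i in range(1,k+1):
        Q=P[L==i];
        if len(Q)<4: continue
        t=Q[Q[:,2]>Q[:,2].max()-.006].mean(0);d=t[:2]-s[:2]
        print(len(Q),t.round(4),"r %.3f ang %.1f"%(np.hypot(*d),np.degrees(np.arctan2(d[1],d[0]))))
    u,v=map(int,uv);x=c["img"][v-70:v+75,u-95:u+95,::-1];cv2.imwrite(f"pics/{n}crop.png",cv2.resize(x,None,fx=4,fy=4,interpolation=3))
E
```

```text
scene disc [ 0.55047697 -0.088897  ] 0.1231546579551269 0.8498168498168498 z 0.05940734740086516
48 [0.5515 0.0695 0.0837] r 0.158 ang 89.6
35 [0.5073 0.0081 0.1009] r 0.106 ang 114.0
99 [ 0.493  -0.0474  0.0951] r 0.071 ang 144.1
35 [ 0.4476 -0.0774  0.1019] r 0.104 ang 173.6
92 [ 0.5576 -0.0178  0.0957] r 0.071 ang 84.3
33 [ 0.6119 -0.0033  0.1009] r 0.105 ang 54.3
100 [ 0.487  -0.1164  0.0946] r 0.069 ang -156.6
109 [ 0.614  -0.0598  0.0948] r 0.070 ang 24.6
35 [ 0.4878 -0.1729  0.1011] r 0.105 ang -126.8
111 [ 0.543  -0.1572  0.0947] r 0.069 ang -96.2
110 [ 0.6053 -0.13    0.0953] r 0.069 ang -36.9
35 [ 0.6537 -0.0993  0.1011] r 0.104 ang -5.8
36 [ 0.5922 -0.1843  0.1006] r 0.104 ang -66.4
side disc [ 0.54732963 -0.08948458] 0.12372818911459302 0.8697478991596639 z 0.06028534915602626
51 [0.5475 0.0695 0.0826] r 0.159 ang 89.9
38 [ 0.6094 -0.0034  0.1014] r 0.106 ang 54.2
39 [0.5061 0.0074 0.1011] r 0.105 ang 113.1
96 [ 0.5549 -0.0188  0.0956] r 0.071 ang 83.9
95 [ 0.6118 -0.0598  0.0955] r 0.071 ang 24.7
41 [ 0.6512 -0.0999  0.1023] r 0.104 ang -5.7
99 [ 0.4914 -0.0464  0.0951] r 0.071 ang 142.3
108 [ 0.6039 -0.1298  0.0953] r 0.070 ang -35.5
40 [ 0.4437 -0.0771  0.1005] r 0.104 ang 173.2
107 [ 0.4834 -0.1167  0.0951] r 0.069 ang -157.0
118 [ 0.5396 -0.1579  0.0955] r 0.069 ang -96.5
43 [ 0.5899 -0.1856  0.1022] r 0.105 ang -66.1
44 [ 0.4857 -0.1743  0.1019] r 0.105 ang -126.0
```

View pics/scenecrop.png

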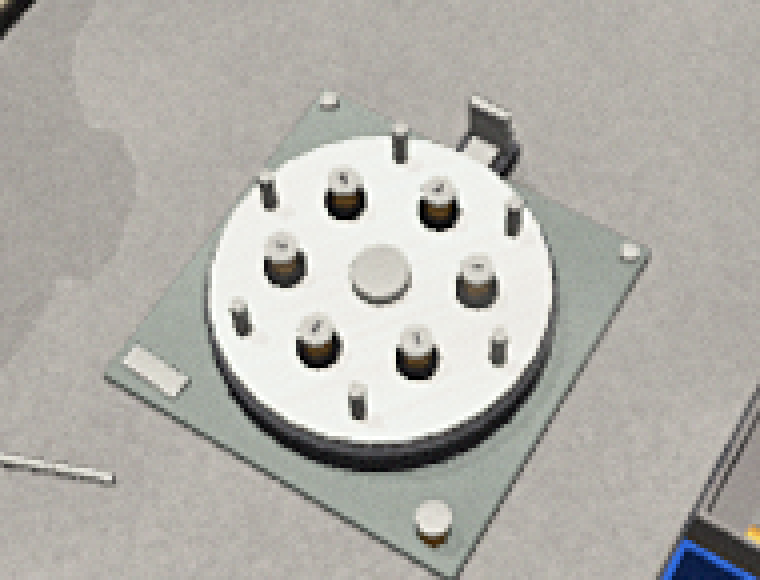

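The crop shows six posts on the disc and the lock tab at the top right (490,120). The axis is at about (0.549,-0.089), base yaw about 0, and turntable about -0.63 rad. I'll push the post at -126°, using the side (tool x) of the shut fingers.

>>> jog_arm(
  rows=[-1, 0.0254, -0.0216, 0, 0, -1, 0.0254, -0.0216, 0, 0, -1, 0.0254, -0.0216, 0, 0, -1, 0.0254, -0.0216, 0, 0, -1, 0.0254, -0.0216, 0, 0, -1, 0.0254, -0.0216, 0, 0, -1, 0.0254, -0.0216, 0, 0, -1, 0.0254, -0.0216, 0, 0],
  newtons=20,
)

```text
time: 0.77
tool_pos: [0.3146, -0.382, 0.2223]
tool_rot: [-3.114, -0.413, 0.001]
contact_force: [0.9, -1.0, -0.4]
opening: 0.0414
gripper_force: 0.0
```

>>> jog_arm(
  rows=[-1, 0.0254, -0.0216, 0, 0, -1, 0.0254, -0.0216, 0, 0, -1, 0.0254, -0.0216, 0, 0, -1, 0.0254, -0.0216, 0, 0, -1, 0.0254, -0.0216, 0, 0, -1, 0.0254, -0.0216, 0, 0, -1, 0.0254, -0.0216, 0, 0, -1, 0.0254, -0.0216, 0, 0],
)

```text
time: 1.43
tool_pos: [0.4657, -0.1623, 0.2224]
tool_rot: [3.114, 0.413, -0.0]
contact_force: [0.1, -0.7, 0.8]
opening: 0.0005
gripper_force: 0.0
```

>>> jog_arm(
  rows=[-1, 0, 0, 0, 0.112, -1, 0, 0, 0, 0.112, -1, 0, 0, 0, 0.112, -1, 0, 0, 0, 0.112, -1, 0, 0, 0, 0.112, -1, 0, 0, 0, 0.112, -1, 0, 0, 0, 0.112, -1, 0, 0, 0, 0.112],
)

```text
time: 2.1
tool_pos: [0.465, -0.1637, 0.2223]
tool_rot: [2.983, -0.985, -0.001]
contact_force: [0.5, 0.8, -0.2]
opening: 0.0005
gripper_force: 0.0
```

```bash
cat >> h.py <<'E'
from scipy.spatial.transform import Rotation as Ro
AX=np.array([.549,-.0892])
def tcp(s):
    M=Ro.from_rotvec(s["tool_rot"]).as_matrix();return np.array(s["tool_pos"]),M
def to(X,yaw,s):
    p,M=tcp(s);y=np.arctan2(M[1,0],M[0,0])
    print("t",round(s["time"],2),"p",p.round(4),"yaw",round(np.degrees(y),1),"zdir",M[:,2].round(3),"F",np.round(s["contact_force"],2),"J",np.round(s["qpos"],2))
    print("tool shift",(M.T@(np.array(X)-p)).round(4),"roll",round(y-np.radians(yaw),3))
E
python3 - <<'E'
from h import *
from rig import arm,viewer
to([.465,-.163,.08],-36.2,arm.get_state())
c=viewer.capture("wrist");print(c["hand_eye"].round(3))
E
```

```text
t 2.1 p [ 0.465  -0.1637  0.2223] yaw -36.5 zdir [-0.001  0.    -1.   ] F [ 0.47  0.82 -0.19] J [ 0.71  0.07 -0.48  1.78  0.03  1.3  -1.99]
tool shift [-0.0004 -0.0006  0.1423] roll -0.006
[[ 0.    -0.967 -0.256  0.07 ]
 [ 1.     0.001 -0.001  0.   ]
 [ 0.001 -0.256  0.967 -0.161]
 [ 0.     0.     0.     1.   ]]
```

>>> jog_arm(
  rows=[-1, 0, 0, 0.02, 0, -1, 0, 0, 0.02, 0, -1, 0, 0, 0.02, 0, -1, 0, 0, 0.02, 0, -1, 0, 0, 0.02, 0, -1, 0, 0, 0.02, 0, -1, 0, 0, 0.014, 0, -1, 0, 0, 0.008, 0],
)

```text
time: 2.82
tool_pos: [0.4641, -0.1634, 0.0786]
tool_rot: [-2.987, 0.973, 0.004]
contact_force: [-0.6, 0.4, 0.3]
opening: 0.0004
gripper_force: 0.0
```

>>> jog_arm(
  rows=[-1, 0.001, 0, 0, 0, -1, 0.001, 0, 0, 0, -1, 0.001, 0, 0, 0, -1, 0.001, 0, 0, 0],
)

```text
time: 3.15
tool_pos: [0.4691, -0.1664, 0.0816]
tool_rot: [2.986, -0.976, 0.002]
contact_force: [-2.4, 1.9, 1.0]
opening: 0.0003
gripper_force: 1.8
```

>>> jog_arm(
  rows=[-1, 0.001, 0, 0, 0, -1, 0.001, 0, 0, 0, -1, 0.001, 0, 0, 0, -1, 0.001, 0, 0, 0],
)

```text
time: 3.48
tool_pos: [0.4715, -0.1681, 0.0808]
tool_rot: [-2.986, 0.976, 0.001]
contact_force: [-4.0, 2.6, 3.7]
opening: 0.0007
gripper_force: 2.7
```

>>> jog_arm(
  rows=[-1, 0.001, 0, 0, 0, -1, 0.001, 0, 0, 0, -1, 0.001, 0, 0, 0],
)

```text
time: 3.73
tool_pos: [0.4739, -0.1699, 0.0808]
tool_rot: [-2.986, 0.976, 0.001]
contact_force: [-3.7, 3.7, 4.8]
opening: 0.0001
gripper_force: 2.7
```

```bash
python3 - <<'E'
from h import *
from rig import arm,viewer
to([.465,-.163,.08],-36.2,arm.get_state())
c=viewer.capture("side");np.savez("side1.npz",**c);x=c["img"][150:290,200:340,::-1];cv2.imwrite("pics/s1.png",cv2.resize(x,None,fx=4,fy=4,interpolation=3))
E
```

```text
t 3.73 p [ 0.4739 -0.1699  0.0808] yaw -36.2 zdir [-0.001  0.    -1.   ] F [-3.66  3.68  4.79] J [ 0.68  0.24 -0.47  1.92  0.13  1.01 -2.05]
tool shift [-0.0112 -0.0003  0.0008] roll 0.0
```

View pics/s1.png

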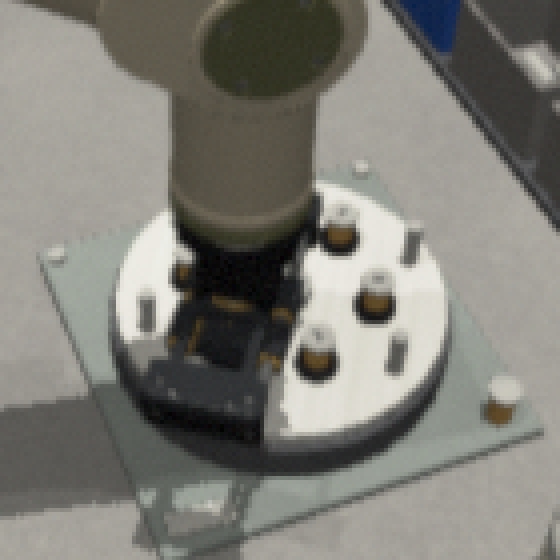

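The side view shows the gripper over the near-left of the disc at about (220,350), with the brass cylinders clear of it. The force is about 5 N opposite the push, so it is on the post. I'll carry on round the arc.

>>> jog_arm(
  rows=[-1, 0.0019, 0.0003, 0, -0.025, -1, 0.0019, 0.0003, 0, -0.025, -1, 0.0019, 0.0003, 0, -0.025, -1, 0.0019, 0.0003, 0, -0.025, -1, 0.0019, 0.0003, 0, -0.025, -1, 0.0019, 0.0003, 0, -0.025],
)

```text
time: 4.28
tool_pos: [0.4824, -0.1774, 0.0807]
tool_rot: [-3.051, 0.747, 0.002]
contact_force: [-5.0, 3.6, 5.0]
opening: 0.0003
gripper_force: 3.2
```

```bash
cat >> h.py <<'E'
def rel(s):
    p,M=tcp(s);d=p[:2]-AX;q=M[:2,:2].T@d;f=M.T@np.array(s["contact_force"])
    r=np.hypot(*d);a=np.degrees(np.arctan2(d[1],d[0]));pa=a+np.degrees(np.arcsin(.020/r))
    print("t %.2f r %.4f ang %.1f yaw %.1f post_est %.1f (tt %.3f)"%(s["time"],r,a,np.degrees(np.arctan2(M[1,0],M[0,0])),pa,np.radians(pa+150)-np.radians(60)+0),"rel tool",q.round(4),"F tool",f.round(1),"z",p[2].round(4))
E
python3 -c "
from h import *
from rig import arm
rel(arm.get_state())"
```

```text
t 4.28 r 0.1105 ang -127.1 yaw -27.5 post_est -116.6 (tt -0.465) rel tool [-0.0183  0.109 ] F tool [-6.1 -0.9 -5. ] z 0.0807
```

>>> jog_arm(
  rows=[-1, 0.0019, 0.0003, 0, -0.0175, -1, 0.0019, 0.0003, 0, -0.0175, -1, 0.0019, 0.0003, 0, -0.0175, -1, 0.0019, 0.0003, 0, -0.0175],
)

```text
time: 4.62
tool_pos: [0.4887, -0.1818, 0.0807]
tool_rot: [-3.075, 0.641, 0.002]
contact_force: [-4.7, 4.5, 3.9]
opening: 0.0004
gripper_force: 3.3
```

>>> jog_arm(
  rows=[-1, 0.0015, 0.0003, 0, -0.0138, -1, 0.0015, 0.0003, 0, -0.0138],
)

```text
time: 4.78
tool_pos: [0.4914, -0.1834, 0.0807]
tool_rot: [-3.084, 0.598, 0.001]
contact_force: [-4.5, 5.0, 4.7]
opening: 0.0001
gripper_force: 3.1
```

>>> jog_arm(
  rows=[-1, 0.0015, 0.0003, 0, -0.0138, -1, 0.0015, 0.0003, 0, -0.0138],
)

```text
time: 4.95
tool_pos: [0.4939, -0.1849, 0.0807]
tool_rot: [-3.091, 0.555, 0.001]
contact_force: [-4.6, 4.8, 4.2]
opening: 0.0004
gripper_force: 3.1
```

>>> jog_arm(
  rows=[-1, 0.0015, 0.0003, 0, -0.0138, -1, 0.0015, 0.0003, 0, -0.0138],
)

```text
time: 5.12
tool_pos: [0.4965, -0.1864, 0.0806]
tool_rot: [-3.099, 0.513, 0.002]
contact_force: [-4.4, 4.7, 3.8]
opening: 0.0001
gripper_force: 3.0
```

>>> jog_arm(
  rows=[-1, 0.0015, 0.0003, 0, -0.0138, -1, 0.0015, 0.0003, 0, -0.0138],
)

```text
time: 5.28
tool_pos: [0.4991, -0.1879, 0.0806]
tool_rot: [-3.105, 0.47, 0.002]
contact_force: [-6.2, 4.8, 3.1]
opening: 0.0003
gripper_force: 3.0
```

>>> jog_arm(
  rows=[-1, 0.0015, 0.0003, 0, -0.0138, -1, 0.0015, 0.0003, 0, -0.0138],
)

```text
time: 5.45
tool_pos: [0.5017, -0.1892, 0.0805]
tool_rot: [-3.111, 0.427, 0.002]
contact_force: [-5.2, 5.1, 3.2]
opening: 0.0003
gripper_force: 3.0
```

>>> jog_arm(
  rows=[-1, 0.0015, 0.0003, 0, -0.0138, -1, 0.0015, 0.0003, 0, -0.0138],
)

```text
time: 5.62
tool_pos: [0.5045, -0.1908, 0.0804]
tool_rot: [-3.117, 0.384, 0.002]
contact_force: [-3.2, 4.2, 0.7]
opening: 0.0004
gripper_force: 1.9
```

>>> jog_arm(
  rows=[-1, 0.0012, 0.0002, 0, -0.011],
)

```text
time: 5.7
tool_pos: [0.5059, -0.1918, 0.0805]
tool_rot: [-3.12, 0.367, 0.0]
contact_force: [0.8, 0.3, -0.1]
opening: 0.0005
gripper_force: 0.1
```

The force has gone to zero, so the table jumped. I'll check with the cameras before doing anything else.

>>> jog_arm(
  rows=[-1, 0, 0, 0, 0, -1, 0, 0, 0, 0],
)

```text
time: 5.87
tool_pos: [0.5063, -0.1927, 0.0808]
tool_rot: [3.119, -0.37, 0.002]
contact_force: [0.2, -0.3, 0.1]
opening: 0.0006
gripper_force: 0.0
```

```bash
cat >> h.py <<'E'
def posts(cam,n):
    from scipy import ndimage as nd
    o=dict(np.load(cam+"0.npz"));c=n;P=pts(c);s={"scene":(.5505,-.0889),"side":(.5473,-.0895)}[cam]
    r=np.hypot(P[...,0]-s[0],P[...,1]-s[1])
    m=(P[...,2]>.068)&(P[...,2]<.109)&(r<.113)&(r>.092);L,k=nd.label(m,np.ones((3,3)))
    for i in range(1,k+1):
        Q=P[L==i]
        if len(Q)<20 or len(Q)>60: continue
        t=Q[Q[:,2]>Q[:,2].max()-.006].mean(0);a=np.degrees(np.arctan2(t[1]-s[1],t[0]-s[0]))
        print(cam,len(Q),"ang %.1f z %.3f tt %.3f"%(a,t[2],np.radians((a-90+40)%60-40)))
E
python3 - <<'E'
from h import *
from rig import arm,viewer
rel(arm.get_state())
for n in("scene","side"): posts(n,viewer.capture(n))
E
```

```text
t 5.87 r 0.1120 ang -112.4 yaw -13.5 post_est -102.1 (tt -0.212) rel tool [-0.0173  0.1106] F tool [ 0.2  0.3 -0.1] z 0.0808
scene 36 ang 138.4 z 0.100 tt -0.203
scene 32 ang 78.6 z 0.102 tt -0.199
scene 37 ang 19.0 z 0.102 tt -0.191
scene 38 ang -101.6 z 0.101 tt -0.202
scene 33 ang -41.6 z 0.102 tt -0.203
side 28 ang 19.1 z 0.101 tt -0.191
side 37 ang 138.5 z 0.101 tt -0.201
side 41 ang -40.8 z 0.102 tt -0.189
side 40 ang -161.8 z 0.102 tt -0.207
```

The table sits at about -0.198 rad on both cameras and the force is zero, so it's in the detent. Backing off and going to the lock tab.

>>> jog_arm(
  rows=[-1, -0.004, 0, 0, 0, -1, -0.004, 0, 0, 0, -1, -0.002, 0, -0.01, 0, -1, 0, 0, -0.025, 0, -1, 0, 0, -0.03, 0, -1, 0, 0, -0.03, -0.08, -1, 0, 0, 0, -0.08, -1, 0, 0, 0, -0.076],
)

```text
time: 6.63
tool_pos: [0.4972, -0.1901, 0.1786]
tool_rot: [3.139, 0.007, 0.006]
contact_force: [0.8, 0.4, -1.0]
opening: 0.0003
gripper_force: 0.0
```

```bash
python3 - <<'E'
from h import *
from rig import arm,viewer
to([.549,.105,.06],0,arm.get_state())
for n in("scene",):posts(n,viewer.capture(n))
# plate yaw and tab check from the first views
for n in("scene","side"):
    c=dict(np.load(n+"0.npz"));P=pts(c);m=(P[...,2]>.066)&(abs(P[...,0]-.549)<.04)&(abs(P[...,1]-.07)<.03)
    Q=P[m];print(n,"tab x",Q[:,0].min().round(4),Q[:,0].max().round(4),"y",Q[:,1].min().round(4),Q[:,1].max().round(4),"slope",np.polyfit(Q[:,0],Q[:,1],1)[0].round(3))
E
```

```text
t 6.63 p [ 0.4972 -0.1901  0.1786] yaw 0.3 zdir [ 0.004 -0.002 -1.   ] F [ 0.79  0.41 -0.98] J [ 0.77  0.2  -0.55  1.75  0.11  1.22 -1.37]
tool shift [ 0.0526 -0.2952  0.1181] roll 0.004
scene 22 ang 136.8 z 0.100 tt -0.230
scene 32 ang 79.0 z 0.101 tt -0.192
scene 37 ang 19.2 z 0.102 tt -0.189
scene 35 ang -101.6 z 0.101 tt -0.202
scene 33 ang -41.2 z 0.102 tt -0.196
scene tab x 0.5347 0.5661 y 0.0648 0.076 slope 0.003
side tab x 0.5313 0.5646 y 0.0638 0.074 slope -0.004
```

>>> jog_arm(
  rows=[-1, 0.0066, -0.0369, 0, 0, -1, 0.0066, -0.0369, 0, 0, -1, 0.0066, -0.0369, 0, 0, -1, 0.0066, -0.0369, 0, 0, -1, 0.0066, -0.0369, 0, 0, -1, 0.0066, -0.0369, 0, 0, -1, 0.0066, -0.0369, 0, 0, -1, 0.0066, -0.0369, 0, 0],
)

```text
time: 7.35
tool_pos: [0.5487, 0.1069, 0.1761]
tool_rot: [3.141, -0.003, 0.001]
contact_force: [0.2, 0.1, -0.6]
opening: 0.0004
gripper_force: 0.0
```

>>> jog_arm(
  rows=[-1, 0, 0, 0, 0, -1, 0, 0, 0.02, 0, -1, 0, 0, 0.02, 0, -1, 0, 0, 0.02, 0, -1, 0, 0, 0.01, 0],
)

```text
time: 7.77
tool_pos: [0.5476, 0.1049, 0.1036]
tool_rot: [3.141, -0.002, -0.004]
contact_force: [0.1, 0.1, -0.4]
opening: 0.0005
gripper_force: 0.0
```

```bash
python3 - <<'E'
from h import *
from rig import arm,viewer
to([.549,.105,.06],0,arm.get_state())
E
```

```text
t 7.77 p [0.5476 0.1049 0.1036] yaw -0.1 zdir [-0.003 -0.001 -1.   ] F [ 0.08  0.12 -0.41] J [ 0.32  0.37 -0.71  1.75  0.27  1.12 -2.04]
tool shift [ 0.0015 -0.0002  0.0436] roll -0.001
```

>>> jog_arm(
  rows=[-1, 0.0005, 0, 0.015, 0, -1, 0.0005, 0, 0.015, 0, -1, 0, 0, 0.009, 0, -1, 0, 0, 0.003, 0, -1, 0, 0, 0, 0],
)

```text
time: 8.18
tool_pos: [0.5496, 0.1053, 0.0634]
tool_rot: [3.141, -0.0, -0.001]
contact_force: [0.7, 0.4, -0.5]
opening: 0.0004
gripper_force: 0.0
```

>>> jog_arm(
  rows=[-1, 0, 0.002, 0, 0, -1, 0, 0.002, 0, 0, -1, 0, 0.002, 0, 0, -1, 0, 0.001, 0, 0],
)

```text
time: 8.52
tool_pos: [0.5503, 0.0979, 0.0641]
tool_rot: [3.141, -0.0, 0.001]
contact_force: [-1.5, -0.0, -0.5]
opening: 0.0007
gripper_force: 0.0
```

>>> jog_arm(
  rows=[-1, 0, 0.0015, 0, 0, -1, 0, 0.0015, 0, 0],
)

```text
time: 8.68
tool_pos: [0.55, 0.0952, 0.0638]
tool_rot: [3.141, 0.0, 0.001]
contact_force: [-0.3, 0.8, 0.4]
opening: 0.0002
gripper_force: 0.0
```

>>> jog_arm(
  rows=[-1, 0, 0.0015, 0, 0, -1, 0, 0.0015, 0, 0],
)

```text
time: 8.85
tool_pos: [0.5499, 0.0922, 0.0636]
tool_rot: [3.141, 0.001, 0.0]
contact_force: [0.3, -0.0, -0.6]
opening: 0.0005
gripper_force: 0.0
```

>>> jog_arm(
  rows=[-1, 0, 0.0015, 0, 0, -1, 0, 0.0015, 0, 0],
)

```text
time: 9.02
tool_pos: [0.5498, 0.0893, 0.0635]
tool_rot: [3.142, 0.001, -0.0]
contact_force: [-0.1, -0.1, 0.9]
opening: 0.0007
gripper_force: 0.0
```

>>> jog_arm(
  rows=[-1, 0, 0.0015, 0, 0, -1, 0, 0.0015, 0, 0],
)

```text
time: 9.18
tool_pos: [0.5498, 0.0862, 0.0635]
tool_rot: [3.142, 0.001, -0.0]
contact_force: [1.1, 0.3, -0.3]
opening: 0.0004
gripper_force: 0.0
```

>>> jog_arm(
  rows=[-1, 0, 0.0015, 0, 0, -1, 0, 0.0015, 0, 0],
)

```text
time: 9.35
tool_pos: [0.5499, 0.0832, 0.0635]
tool_rot: [3.142, 0.001, 0.0]
contact_force: [0.1, 1.0, 0.3]
opening: 0.0007
gripper_force: 0.3
```

>>> jog_arm(
  rows=[-1, 0, 0.0015, 0, 0, -1, 0, 0.0015, 0, 0],
)

```text
time: 9.52
tool_pos: [0.5498, 0.0812, 0.0636]
tool_rot: [-3.14, -0.002, -0.0]
contact_force: [-0.1, 3.5, -0.6]
opening: 0.0005
gripper_force: 1.8
```

>>> jog_arm(
  rows=[-1, 0, 0.0015, 0, 0],
)

```text
time: 9.6
tool_pos: [0.5499, 0.0796, 0.0636]
tool_rot: [-3.141, -0.002, -0.0]
contact_force: [1.0, 4.0, 0.2]
opening: 0.0005
gripper_force: 1.8
```

>>> jog_arm(
  rows=[-1, 0, 0.0015, 0, 0, -1, 0, 0.0015, 0, 0],
)

```text
time: 9.77
tool_pos: [0.5499, 0.0761, 0.0636]
tool_rot: [-3.141, -0.001, -0.0]
contact_force: [0.1, 3.6, -0.2]
opening: 0.0003
gripper_force: 1.8
```

>>> jog_arm(
  rows=[-1, 0, 0.001, 0, 0, -1, 0, 0.001, 0, 0],
)

```text
time: 9.93
tool_pos: [0.5499, 0.0738, 0.0636]
tool_rot: [3.142, 0.001, 0.0]
contact_force: [1.3, 4.5, -0.8]
opening: 0.0006
gripper_force: 1.8
```

Past 8.5 mm and still smooth, so I'll continue gently.

>>> jog_arm(
  rows=[-1, 0, 0.001, 0, 0, -1, 0, 0.001, 0, 0],
)

```text
time: 10.1
tool_pos: [0.5499, 0.0719, 0.0636]
tool_rot: [-3.141, -0.001, -0.0]
contact_force: [0.3, 5.0, -0.8]
opening: 0.0004
gripper_force: 2.1
```

>>> jog_arm(
  rows=[-1, 0, 0.001, 0, 0],
)

```text
time: 10.18
tool_pos: [0.5499, 0.0709, 0.0636]
tool_rot: [-3.142, -0.001, -0.0]
contact_force: [-0.3, 4.8, -0.7]
opening: 0.0005
gripper_force: 2.0
```

>>> jog_arm(
  rows=[-1, 0, 0.001, 0, 0],
)

```text
time: 10.27
tool_pos: [0.5499, 0.0699, 0.0636]
tool_rot: [-3.142, -0.001, -0.0]
contact_force: [-0.5, 4.8, -0.5]
opening: 0.0008
gripper_force: 2.1
```

>>> jog_arm(
  rows=[-1, 0, 0.0007, 0, 0],
)

```text
time: 10.35
tool_pos: [0.5499, 0.0691, 0.0636]
tool_rot: [3.141, 0.001, 0.0]
contact_force: [-0.4, 3.9, -0.6]
opening: 0.0005
gripper_force: 2.0
```

>>> jog_arm(
  rows=[-1, 0, 0.0005, 0, 0],
)

```text
time: 10.43
tool_pos: [0.5499, 0.069, 0.0636]
tool_rot: [-3.141, -0.001, -0.0]
contact_force: [-0.1, 6.9, -0.7]
opening: 0.0006
gripper_force: 3.3
```

>>> jog_arm(
  rows=[-1, 0, 0.0004, 0, 0],
)

```text
time: 10.52
tool_pos: [0.5499, 0.069, 0.0636]
tool_rot: [-3.141, -0.001, -0.0]
contact_force: [0.4, 8.1, 0.1]
opening: 0.0001
gripper_force: 3.7
```

The slide is on its hard stop: no movement while the force rises. Withdrawing.

>>> jog_arm(
  rows=[-1, 0, -0.005, 0, 0, -1, 0, -0.01, 0, 0, -1, 0, -0.015, 0, 0, -1, 0, 0, -0.03, 0, -1, 0, 0, -0.035, 0, -1, 0, 0, -0.035, 0, -1, 0, -0.03, -0.03, 0, -1, 0, -0.03, 0, 0],
)

```text
time: 11.18
tool_pos: [0.5529, 0.1575, 0.1994]
tool_rot: [3.141, -0.007, 0.014]
contact_force: [0.3, 0.6, 0.2]
opening: 0.0003
gripper_force: 0.0
```

>>> jog_arm(
  rows=[-1, -0.03, -0.02, 0, 0, -1, -0.03, -0.02, 0, 0, -1, -0.03, -0.02, 0, 0, -1, 0, 0, 0, 0, -1, 0, 0, 0, 0],
)

```text
time: 11.6
tool_pos: [0.4585, 0.219, 0.1934]
tool_rot: [3.14, 0.006, 0.002]
contact_force: [-0.1, -0.4, 0.3]
opening: 0.0005
gripper_force: 0.0
```

```bash
python3 - <<'E'
from h import *
from rig import arm,viewer
print(arm.get_state()["contact_force"])
for n in("scene","side"):
    c=viewer.capture(n);posts(n,c);P=pts(c);m=(P[...,2]>.066)&(P[...,2]<.09)&(abs(P[...,0]-.549)<.025)&(abs(P[...,1]-.06)<.03)
    Q=P[m];print(n,len(Q),"tab y",Q[:,1].min().round(4),Q[:,1].max().round(4))
    cv2.imwrite(f"pics/{n}end.png",c["img"][:,:,::-1])
E
```

```text
[-0.08281781 -0.43935694  0.3042706 ]
scene 32 ang 138.8 z 0.100 tt -0.195
scene 34 ang 79.9 z 0.101 tt -0.177
scene 35 ang -161.6 z 0.102 tt -0.203
scene 36 ang 19.3 z 0.102 tt -0.187
scene 39 ang -101.7 z 0.101 tt -0.204
scene 37 ang -40.7 z 0.102 tt -0.187
scene 56 tab y 0.0507 0.0601
side 33 ang 79.1 z 0.102 tt -0.190
side 38 ang 19.5 z 0.102 tt -0.183
side 37 ang 138.2 z 0.102 tt -0.206
side 40 ang -40.6 z 0.101 tt -0.185
side 41 ang -161.5 z 0.101 tt -0.201
side 44 ang -101.0 z 0.102 tt -0.192
side 54 tab y 0.0502 0.0604
```

View pics/sideend.png

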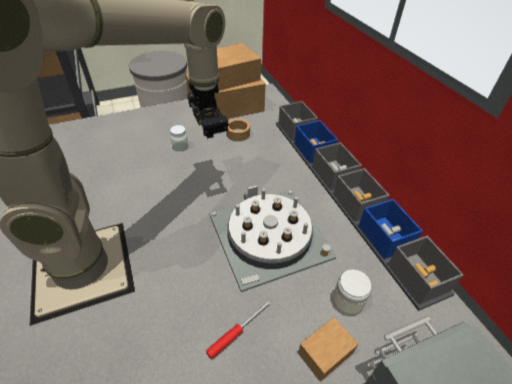

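The picture shows the hand clear at (210,120), the tab at (252,190) moved in about 14 mm, and the other objects where they were. Table angle is unchanged.

```bash
python3 -c "
from rig import workorder
print(workorder.close_job())"
```

```text
the job is handed in; nothing more can be done
None
```

The table is in its next detent (about -0.19 rad), the lock slide is pushed fully home against its stop, the hand is clear, and the job is handed in (about 12 s on the robot clock); the pushes stayed under about 9 N.

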